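# Scraper at the ready over the cast wax bar

### The job

Get ready to trim a freshly cast wax bar: lift the red bar out of the aluminium mould and lay it flat in the middle of the cork board, setting it down without dropping it. Then draw the yellow scraper up out of its wooden slot block, turn it so that its bare long edge faces down and runs square across the length of the bar, lean the blade about 45 degrees from upright, and finish with the gripper still holding it there, the middle of the edge about 5 cm above the middle of the bar and touching nothing. Leave everything else on the bench where it stands.

Things in the scene. Friction and masses are not known exactly. Their poses are not given: they have to be found in the camera images.
- bar: Red cast wax bar, 90 (x) x 36 (y) x 32 (z) mm, about 95 g, plain block with three dark break lines. Origin: centre of its underside; x along its length, z up. It starts loose in the mould, its underside 12 mm above the bench and its upper 20 mm standing proud of the mould's rim; 1.5 mm play on each side.
- mould: Fixed bright aluminium mould block, 130 (x) x 76 (y) x 24 (z) mm, with an open rectangular cavity 12 mm deep, long side along x. Origin: centre of its underside, on the bench. Its place and that of the slot block may be swapped (left or right of the board).
- board: Fixed cork trimming board lying on the bench, 220 (x) x 150 (y) x 10 (z) mm. Origin: centre of its underside, so its top is 10 mm above the origin.
- scraper: Yellow acrylic scraper, about 85 g: blade 140 (x) x 5 (y) x 85 (z) mm, with a grip rib 100 mm long and 12 mm thick along the uppermost 26 mm (z 59 to 85 mm), centred. Origin: middle of the bare long lower edge; x along the edge, y through the thickness, z from the bare edge up to the rib. It starts upright in the slot, edge 13 mm above the bench, rib's top 98 mm above it; loose, it may lean a few degrees.
- holder: Fixed light wooden slot block, 170 (x) x 60 (y) x 45 (z) mm, with a slot along x, 142 x 7 mm, 32 mm deep, open at the top. Origin: centre of its underside, on the bench.
- tin: Bystander: round purple wax tin, 75 mm across, 32 mm high; origin at the centre of its underside.
- roller: Bystander: wooden rill roller, about 130 mm long (x), 42 mm wide, 28 mm high; origin on the bench below it.
- block: Bystander: grey sanding block with a blue pad, 100 x 60 x 36 mm; origin at the centre of its underside.
- bottle: Bystander: white and blue bottle of base cleaner, 54 mm across, 140 mm high; origin at the centre of its underside.
- brush: Bystander: wooden-backed black hand brush, 130 x 60 x 35 mm; origin at the centre of its underside.
There are look-alikes about, which are no part of the job. What is meant by the scraper is not black, orange or purple, and is the smaller of those in its own colour.

How it is judged:
On the way, in this order (a step that is already met when the one before it is completed fails the run):
1. the bar is lifted clear of the mould in the gripper (z of bar in the frame of mould above 0.03 m and contact force between bar and the fingers above 0.5 N), for 0.1 s.
2. the bar lies flat and let go in the middle part of the cork board (x of bar in the frame of board between -0.05 and 0.05 m and y of bar in the frame of board between -0.04 and 0.04 m and angle between the z axis of bar and the z axis of board, either way round below 0.1 rad and contact force between bar and board above 0.2 N and contact force between bar and the fingers below 0.05 N and linear speed of bar below 0.03 m/s), for 0.2 s.
3. the scraper is drawn up clear of the slot block in the gripper (z of scraper in the frame of holder above 0.05 m and contact force between scraper and the fingers above 0.5 N), for 0.1 s.
At the end, for the whole second after the job is handed in: Bar flat, let go, at rest on the board, centre within 50 (x), 40 (y) mm of its centre. Scraper held still, touching nothing else: edge middle 20-90 mm above the bar and within 35 mm of its centre from above, leaning 30-60 degrees, edge down, level within 10 and square to the bar within 20 degrees (all of step 2 and contact force between scraper and the fingers above 0.5 N and height (world z) of scraper between 0.062 and 0.132 m and horizontal distance between scraper and bar below 0.035 m and angle between scraper's own z axis and vertical between 0.524 and 1.047 rad and angle between the x axis of scraper and the x axis of bar, either way round above 1.22 rad and angle between scraper's own x axis and vertical between 1.39 and 1.75 rad and linear speed of scraper below 0.03 m/s and contact force between scraper and bar below 0.05 N and contact force between scraper and board below 0.05 N and contact force between scraper and holder below 0.05 N and contact force between scraper and mould below 0.05 N and contact force between scraper and tin below 0.05 N and contact force between scraper and roller below 0.05 N and contact force between scraper and block below 0.05 N and contact force between scraper and bottle below 0.05 N and contact force between scraper and brush below 0.05 N); the arm keeps its last pose, push and grip.
It fails at once if the bar is dropped (falls free faster than 0.6 m/s) (contact force between bar and the fingers below 0.01 N and linear speed of bar above 0.6 m/s).
It fails at once if the tin, roller, sanding block, bottle or brush is moved more than 20 mm (distance of any of tin, roller, block, bottle, brush from where it was at the start of the episode above 0.02 m).
It also fails if it takes over 64 s, if anything falls off the work surface, if the arm or the gripper's body presses on something with over 40 N, if the wrist force passes 120 N, or if a joint passes its speed limit or range.

### The arm

A 6-joint arm with a two-finger parallel gripper is mounted at the origin on the work surface. World frame = base frame: x ahead of the robot, y to its left, z up, the work surface at z = 0. Lengths are in m, angles in rad, forces in N, time in s.
With the tool pointing down it reaches from about 0.3 to 1 m from the base axis. Payload 5.1 kg.
Tool frame: the origin (TCP) lies at the very end of the fingers, on their centre line; the grasp point (between the pads) lies 19 mm behind it (manip.tcp_to_grasp is the z of the grasp point in the tool frame, in m); z points along the fingers, y is the line along which they close (so a half turn about z gives the same grasp; the last joint's range is limited). The gripper opens to 95 mm and grips with 3 to 60 N. Pads are 20 mm wide; open, the fingers measure 119 mm over their backs; the gripper's body (75 mm by 180 mm) begins 59 mm behind the grasp point.
Start: joints at [-1.397, 0.124, 1.65, -0, 1.367, -0.083], TCP at [0.165, -0.629, 0.215] pointing down, gripper open.
Joint ranges: [-2.61, 2.61], [-1.02, 2.33], [0.03, 2.71], [-1.35, 4.49], [0.32, 2.68], [-2.91, 2.91]. Speed limits (rad/s): [2.57, 2.57, 3.14, 3.14, 3.14, 3.14].

### API

Orientations are given as [roll, pitch, yaw] about the fixed x, y, z axes, in that order (R = Rz(yaw) Ry(pitch) Rx(roll)).
In Python, from workcell import manip, optics gives the robot as it stands. The module is installed in compiled form; this text tells all that it offers.
- The arm moves only by the shell command python3 -m pendant 'ROWS' [OPENING] [FORCE]. ROWS is JSON, a list of rows, each a list of 4 numbers: the shift along the world's x, y, z in units of 150 mm (1.0 is 150 mm), then the turn about the world's z in units of 2 pi rad (1.0 is 2 pi rad). A call has 1 to 5 rows; each row is the pose to reach, as a shift and turn from the pose commanded when the call began, turning the shorter way round; what a row does not reach only later rows make up. A row lasts 1/10 s, in which the tool goes at most 50 mm and 8.59 degrees, less where a joint would pass 70% of its speed; a pose out of reach is approached as far as the arm can. A call with a number of a shift or a turn outside -1 to 1 is refused whole. A call with a gripper value outside its range is refused whole. OPENING is the finger opening in mm, from 0 to 95.1, set as the call begins (- or left out, the last holds). The fingers move at their own pace and stop on an object; FORCE is the grip in N (left out, the last holds). Time passes only in rows, so rows that repeat a pose let the fingers close. It gives the time, the measured TCP pose, the force, the opening and the grip force at its end, in the units of the state.
- manip.get_state(): the state, without advancing time (a new reading comes with each control period).
- optics.read_camera(name): name is "side" or "top" or "wrist"; returns the picture (420x560x3 uint8, red, green, blue); there is no depth.
- optics.camera_model(name): a dict with "fx", "fy", "cx", "cy" (pixels), "view" (4x4, takes a point from world to camera coordinates). Camera axes: x right, y up, looking along -z (the intrinsics and any distortion apply to the point x, -y, -z); pixel columns grow to the right and rows downward; lengths in m; the calibration is good to about 2 mm. A picture is of the moment at which its call begins: read the wrist's pose just before it. camera_model takes no time and is no camera call; for the wrist camera it gives the pose at the moment of the call.
- manip.close_job(): hands the job in; it is judged then, once.
The state is a dict: "time_s": time; "q": joint angles; "qd": joint speeds; "effort": joint torques, N m; "tool_pos": TCP position; "ee_rot": TCP orientation; "ft_force": force on the tool from outside, world axes, zero at the start; "torque": the same for the moment, N m; "opening": opening from 0.0 (shut) to 1.0 (fully open); "grip_force": force on a finger pad.
Only numpy, scipy, OpenCV 4.12 (cv2) and the standard library are available. Lean on these libraries where they do the work, as an engineer would, in place of code of your own. Each camera call takes 0.05 s, during which the arm holds its last target. There are 200 camera calls.

## Working session

There is one attempt and no reset: what is moved stays moved. The work goes in short steps, Python scripts to look and compute and a shell command to move; the robot and the scene stay as the last step left them, time stands still between calls to the robot, and variables do not carry over. Pictures are saved under pics/ and viewed, at most 10 in all, crops included, and the job is handed in when it is done.

```bash
mkdir -p pics
cat > h.py <<'E'
import numpy as np, cv2
from workcell import manip, optics
def shot(n,f):
    m=optics.camera_model(n); im=np.array(optics.read_camera(n)); cv2.imwrite('pics/'+f,im[:,:,::-1]); np.save('pics/'+f+'.npy',im); return im,m
def ray(m,u,v):
    V=np.array(m['view']);R=V[:3,:3];c=-R.T@V[:3,3]
    d=R.T@np.array([(u-m['cx'])/m['fx'],-(v-m['cy'])/m['fy'],-1.]);return c,d
def onz(m,u,v,z):
    c,d=ray(m,u,v);return c+d*(z-c[2])/d[2]
def proj(m,p):
    V=np.array(m['view']);q=V[:3,:3]@p+V[:3,3];return m['cx']+m['fx']*q[0]/-q[2],m['cy']-m['fy']*q[1]/-q[2]
E
python3 - <<'E'
from h import *
for n in('top','side'):
    im,m=shot(n,n+'0.png');print({k:np.round(np.array(v),3).tolist() for k,v in m.items()})
print(manip.get_state())
E
```

```text
{'fx': 483.57, 'fy': 483.57, 'cx': 273.538, 'cy': 204.427, 'view': [[0.055, -0.998, 0.003, -0.04], [0.975, 0.055, 0.215, -0.531], [-0.215, -0.009, 0.977, -1.618], [0.0, 0.0, 0.0, 1.0]]}
{'fx': 392.28, 'fy': 392.28, 'cx': 279.821, 'cy': 211.9, 'view': [[-0.999, -0.024, -0.022, 0.496], [-0.002, -0.644, 0.765, -0.07], [-0.033, 0.764, 0.644, -1.244], [0.0, 0.0, 0.0, 1.0]]}
{'time_s': 0.1, 'q': array([-1.39662114e+00,  1.24419382e-01,  1.65152261e+00, -2.05159580e-05,
        1.36749824e+00, -8.25800551e-02]), 'qd': array([-7.72632735e-04, -3.65502845e-03, -4.49344371e-03,  4.20375119e-05,
        7.83802185e-04,  1.70004539e-03]), 'effort': array([ 4.41535494e-04, -4.18880582e+01, -3.61096966e+01,  7.76720862e-02,
        4.61089995e-02, -6.54499559e-05]), 'tool_pos': array([ 0.16494192, -0.62812919,  0.213532  ]), 'ee_rot': array([-3.13974971e+00, -1.32382486e-04,  2.56759281e-01]), 'ft_force': array([0.24048425, 0.40672548, 0.69182275]), 'torque': array([-0.01650984, -0.03093871,  0.00255815]), 'grip_force': 0.0, 'opening': 0.9991577440389834}
```

View pics/top0.png

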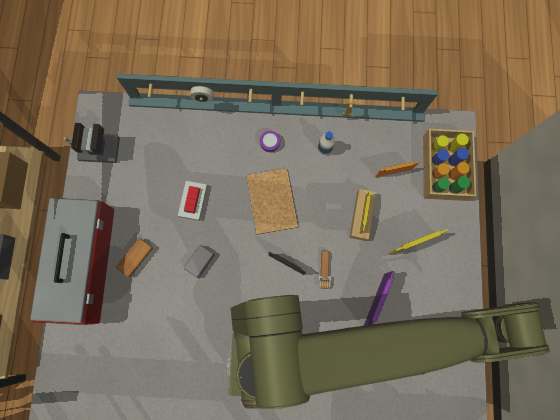

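View pics/side0.png

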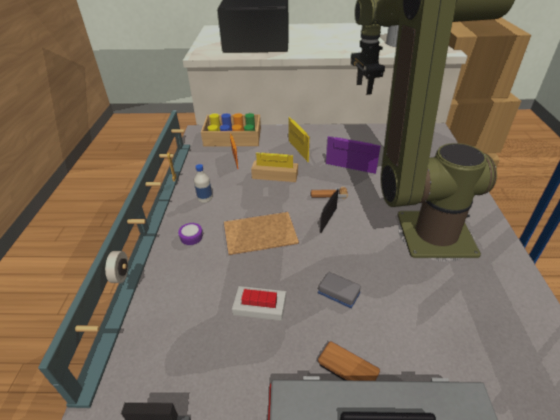

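The top view shows the mould with the red bar at (192,199), the board at (272,202), and the holder with the small yellow scraper at (365,213). The larger yellow look-alike is at (418,241). The side view agrees: bar at (259,298), holder at (274,168).

Run:
```python
from h import *
def meas(n,lo,hi,box,z,lab):
    im=np.load(f'pics/{n}0.png.npy');m=optics.camera_model(n)
    h=cv2.cvtColor(im,cv2.COLOR_RGB2HSV);k=cv2.inRange(h,lo,hi);M=np.zeros_like(k);x0,y0,x1,y1=box;M[y0:y1,x0:x1]=k[y0:y1,x0:x1]
    M=cv2.morphologyEx(M,cv2.MORPH_OPEN,np.ones((2,2),np.uint8))
    cs,_=cv2.findContours(M,0,cv2.CHAIN_APPROX_NONE);c=max(cs,key=cv2.contourArea)
    P=np.array([onz(m,u+0.,v+0.,z)[:2] for u,v in c[:,0]],np.float32)
    r=cv2.minAreaRect(P*1000);b=cv2.boxPoints(r);e=[b[1]-b[0],b[2]-b[1]];e=max(e,key=np.linalg.norm)
    print(lab,n,np.round(r[0],1),np.round(r[1],1),'long dir deg',round(np.degrees(np.arctan2(e[1],e[0]))%180,1),len(c))
for n,bb,bo,sc,ho in(('top',(170,170,215,230),(240,160,305,240),(350,180,380,245),(345,180,385,245)),('side',(225,280,295,320),(215,205,305,260),(245,145,300,172),(240,145,305,185))):
    meas(n,(0,150,60),(8,255,255),bb,.044,'bar')
    meas(n,(8,60,90),(22,200,255),bo,.01,'board')
    meas(n,(24,150,80),(34,255,255),sc,.098,'scraper')
    meas(n,(10,50,90),(23,255,255),ho,.045,'holder')
```

```text
Traceback (most recent call last):
ValueError: max() iterable argument is empty
```

```bash
python3 -m pendant '[[0,0,0.33,0],[0,0,0.66,0],[0,0,1,0],[0,0,1,0],[0,0,1,0]]'; python3 -m pendant '[[0,0,0.33,0],[0,0,0.66,0],[0,0,1,0],[0,0,1,0],[0,0,1,0]]'
```

```text
time_s: 0.6
tool_pos: [0.1651, -0.6292, 0.3667]
ee_rot: [3.138, 0.0, 0.257]
ft_force: [-0.6, 0.1, -0.4]
opening: 0.999
grip_force: 0.0
time_s: 1.1
tool_pos: [0.1651, -0.6289, 0.5141]
ee_rot: [-3.141, -0.0, 0.257]
ft_force: [-1.0, 0.2, -0.4]
opening: 0.999
grip_force: 0.0
```

```bash
cat > m.py <<'E'
from h import *
def meas(n,pred,box,z,lab,im=None,m=None):
    im=np.load(f'pics/{n}0.png.npy') if im is None else im;m=m or optics.camera_model(n)
    h=cv2.cvtColor(im,cv2.COLOR_RGB2HSV).astype(int);k=pred(h[...,0],h[...,1],h[...,2]).astype(np.uint8)*255;M=np.zeros_like(k);x0,y0,x1,y1=box;M[y0:y1,x0:x1]=k[y0:y1,x0:x1]
    cs,_=cv2.findContours(M,0,cv2.CHAIN_APPROX_NONE)
    if not cs: print(lab,n,'none',h[(y0+y1)//2,(x0+x1)//2]);return
    c=max(cs,key=cv2.contourArea)
    P=np.array([onz(m,u+0.,v+0.,z)[:2] for u,v in c[:,0]],np.float32)
    r=cv2.minAreaRect(P*1000);b=cv2.boxPoints(r);e=[b[1]-b[0],b[2]-b[1]];e=max(e,key=np.linalg.norm)
    print(lab,n,np.round(r[0],1),np.round(r[1],1),'long deg',round(np.degrees(np.arctan2(e[1],e[0]))%180,1),len(c))
    return r
red=lambda h,s,v:((h<6)|(h>172))&(s>150)&(v>60)
cork=lambda h,s,v:(h>8)&(h<23)&(s>50)&(v>80)
yel=lambda h,s,v:(h>23)&(h<36)&(s>150)&(v>70)
E
python3 - <<'E'
from m import *
for n,bb,bo,sc in(('top',(170,170,215,230),(240,160,305,240),(345,180,385,245)),('side',(225,280,295,320),(215,205,305,260),(245,145,305,185))):
    meas(n,red,bb,.044,'bar')
    meas(n,cork,bo,.01,'board')
    meas(n,yel,sc,.098,'scraper')
    meas(n,cork,sc,.045,'holder')
E
python3 -m pendant '[[0,0,0.33,0],[0,0,0.66,0],[0,0,1,0],[0,0,1,0],[0,0,1,0]]'; python3 -m pendant '[[0,0,0.33,0],[0,0,0.66,0],[0,0,1,0],[0,0,1,0],[0,0,1,0]]'
```

```text
bar top [539.3 278.9] [33.9 88.3] long deg 172.4 63
board top [557.   -2.6] [222.3 151.4] long deg 13.2 197
scraper top [ 516.3 -321.7] [ 15.4 145.5] long deg 171.7 83
holder top [ 517.4 -322. ] [ 67.1 179.3] long deg 171.9 213
bar side [542.5 286.6] [46.1 88.7] long deg 172.5 88
board side [5.597e+02 4.000e-01] [222.4 162.1] long deg 13.2 198
scraper side [ 523.2 -289.1] [ 77.5 136.5] long deg 172.6 88
holder side [ 523.1 -323.6] [187.1 181.6] long deg 83.4 171
time_s: 1.6
tool_pos: [0.1652, -0.6296, 0.663]
ee_rot: [-3.14, -0.0, 0.257]
ft_force: [-0.3, -0.7, -1.2]
opening: 1.0
grip_force: 0.0
time_s: 2.1
tool_pos: [0.1445, -0.5515, 0.8149]
ee_rot: [-3.038, -0.013, 0.256]
ft_force: [-1.1, 0.8, 0.4]
opening: 0.997
grip_force: 0.0
```

```bash
python3 -m pendant '[[0,0,0.33,0],[0,0,0.66,0],[0,0,1,0],[0,0,1,0],[0,0,1,0]]';python3 -c "
from workcell import manip;print(manip.get_state()['q'])"; python3 -m pendant '[[0,0,-0.33,0],[0,0,-0.66,0],[0,0,-1,0],[0,0,-1,0],[0,0,-1,0]]';python3 -c "
from workcell import manip;print(manip.get_state()['q'])"
```

```text
time_s: 2.6
tool_pos: [0.1372, -0.5202, 0.8438]
ee_rot: [-3.089, -0.009, 0.257]
ft_force: [0.2, 0.4, 0.1]
opening: 0.999
grip_force: 0.0
[-1.41487706  0.4873204   0.02790185  0.00890478  2.67973264 -0.09301523]
time_s: 3.1
tool_pos: [0.1373, -0.5209, 0.6812]
ee_rot: [-3.069, -0.011, 0.256]
ft_force: [-0.0, -0.1, -1.9]
opening: 1.002
grip_force: 0.0
[-1.41481738  0.04324548  0.95328317  0.00492074  2.21847582 -0.09792924]
```

```bash
cat > s.sh <<'E'
python3 -c "
from workcell import manip;import numpy as np;s=manip.get_state();print('Q',np.round(s['q'],3).tolist(),np.round(s['tool_pos'],4).tolist(),np.round(s['ee_rot'],3).tolist(),round(s['time_s'],1))"
E
for i in 1; do :; done
python3 -m pendant '[[0.17,0.22,-0.07,0.014],[0.34,0.44,-0.15,0.028],[0.52,0.65,-0.22,0.042],[0.69,0.87,-0.3,0.056],[0.69,0.87,-0.3,0.056]]' >/dev/null
python3 -m pendant '[[0.17,0.22,-0.07,0.014],[0.34,0.44,-0.15,0.028],[0.52,0.65,-0.22,0.042],[0.69,0.87,-0.3,0.056],[0.69,0.87,-0.3,0.056]]' >/dev/null
python3 -m pendant '[[0.17,0.22,-0.07,0.014],[0.34,0.44,-0.15,0.028],[0.52,0.65,-0.22,0.042],[0.69,0.87,-0.3,0.056],[0.69,0.87,-0.3,0.056]]' >/dev/null
python3 -m pendant '[[0.17,0.22,-0.07,0.014],[0.34,0.44,-0.15,0.028],[0.52,0.65,-0.22,0.042],[0.69,0.87,-0.3,0.056],[0.69,0.87,-0.3,0.056]]'
bash s.sh
```

```text
time_s: 5.1
tool_pos: [0.553, 0.0029, 0.5096]
ee_rot: [-3.083, -0.011, 1.666]
ft_force: [0.1, -0.9, -1.9]
opening: 0.996
grip_force: 0.0
Q [-0.092, -0.074, 1.368, -0.0, 1.907, -0.188] [0.553, 0.0029, 0.5096] [-3.083, -0.011, 1.666] 5.1
```

```bash
python3 -m pendant '[[0.33,0,0,-0.01],[0.66,0,0,-0.02],[1,0,0,-0.03],[1,0,0,-0.03]]' >/dev/null; bash s.sh
python3 -m pendant '[[0.33,0,0,0],[0.66,0,0,0],[1,0,0,0],[1,0,0,0]]' >/dev/null; bash s.sh
python3 -m pendant '[[0.33,0,0,0],[0.66,0,0,0],[1,0,0,0],[1,0,0,0]]' >/dev/null; bash s.sh
```

```text
Q [-0.082, 0.278, 0.998, 0.01, 1.929, 0.022] [0.7067, -0.0017, 0.5044] [-3.078, -0.008, 1.47] 5.5
Q [-0.068, 0.74, 0.359, 0.012, 2.101, 0.037] [0.8552, -0.0018, 0.5063] [-3.082, -0.008, 1.471] 5.9
Q [-0.063, 0.986, 0.029, 0.015, 2.151, 0.043] [0.9151, -0.0005, 0.4684] [-3.117, -0.012, 1.473] 6.3
```

```bash
python3 -m pendant '[[0.33,0,0.2,0]]' >/dev/null; bash s.sh
python3 -m pendant '[[0,0,0,0]]' >/dev/null; bash s.sh
python3 - <<'E'
import numpy as np
from scipy.optimize import least_squares
D=[(.124,1.6515,1.3675,.165,-.6285,.2135),(.487,.028,2.680,.1372,-.5202,.8438),(.043,.953,2.2185,.1373,-.5209,.6812),(-.074,1.368,1.907,.553,.003,.5096),(.278,.998,1.929,.7067,-.0017,.5044),(.74,.359,2.101,.8552,-.002,.506),(.986,.029,2.151,.915,-.0005,.468)]
D=np.array(D)
def f(p):
    a,h,L2,L3,d,o,s=p;e=[]
    for q2,q3,q5,x,y,z in D:
        r=np.sqrt(x*x+y*y-s*s)
        e+=[a+L2*np.sin(q2)+L3*np.sin(q2+q3+o)+d*np.sin(q2+q3+q5)-r, h+L2*np.cos(q2)+L3*np.cos(q2+q3+o)+d*np.cos(q2+q3+q5)-z]
    return e
r=least_squares(f,[.05,.3,.5,.5,.25,0,.053]);print(r.x,np.abs(r.fun).max())
E
```

```text
Q [-0.062, 0.978, 0.026, 0.018, 2.127, 0.044] [0.9203, 0.0007, 0.477] [3.132, -0.015, 1.474] 6.4
Q [-0.061, 0.974, 0.025, 0.018, 2.128, 0.044] [0.9188, 0.0015, 0.4817] [3.127, -0.016, 1.475] 6.5
[-0.00154018  0.22335919  0.45333826  0.61477854  0.2937502   0.06840651
  0.06849259] 0.00029048564295153234
```

```bash
for k in 1; do
python3 -m pendant '[[-0.21,0.155,-0.13,0.02],[-0.42,0.31,-0.26,0.04],[-0.63,0.465,-0.39,0.061],[-0.63,0.465,-0.39,0.061]]' >/dev/null
python3 -m pendant '[[-0.21,0.155,-0.13,0.02],[-0.42,0.31,-0.26,0.04],[-0.63,0.465,-0.39,0.061],[-0.63,0.465,-0.39,0.061]]' >/dev/null
python3 -m pendant '[[-0.21,0.155,-0.13,0.02],[-0.42,0.31,-0.26,0.04],[-0.63,0.465,-0.39,0.061],[-0.63,0.465,-0.39,0.061]]' >/dev/null
python3 -m pendant '[[-0.21,0.155,-0.13,0.02],[-0.42,0.31,-0.26,0.04],[-0.63,0.465,-0.39,0.061],[-0.63,0.465,-0.39,0.061],[-0.63,0.465,-0.39,0.061]]' >/dev/null; done; bash s.sh
python3 - <<'E'
from m import *
im,m=shot('wrist','w1.png')
meas('wrist',red,(0,0,560,420),.044,'bar',im,m)
E
```

```text
Q [0.383, 0.025, 1.701, 0.014, 1.418, -1.055] [0.544, 0.2815, 0.2464] [3.131, -0.009, 3.007] 8.2
bar wrist [540.  278.4] [35.8 90.4] long deg 172.1 239
```

View pics/w1.png

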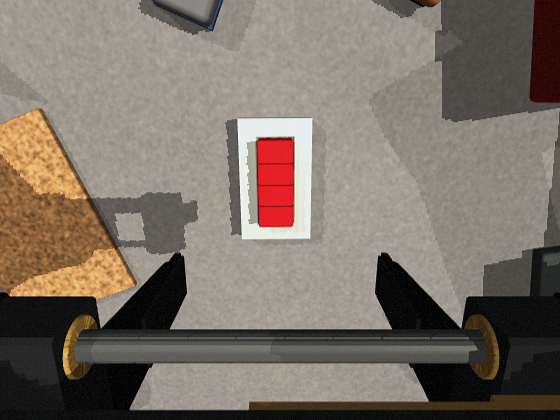

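The wrist view shows the red bar in the mould (257–295, 137–227), at (540, 278) mm with the given dimensions, so I'm descending to grasp it.

```bash
python3 -m pendant '[[-0.027,-0.02,-0.33,0],[-0.027,-0.02,-0.66,0],[-0.027,-0.02,-0.9,0],[-0.027,-0.02,-0.9,0]]' 60 20 >/dev/null; bash s.sh
python3 -m pendant '[[0,0,-0.2,0],[0,0,-0.4,0],[0,0,-0.55,0],[0,0,-0.55,0],[0,0,-0.55,0]]'; bash s.sh
```

```text
Q [0.379, 0.126, 1.842, 0.015, 1.19, -1.061] [0.5368, 0.2758, 0.1031] [3.138, -0.022, 3.005] 8.7
time_s: 9.15
tool_pos: [0.541, 0.2785, 0.0282]
ee_rot: [3.131, -0.011, 3.007]
ft_force: [0.0, -0.1, 0.2]
opening: 0.633
grip_force: 0.0
Q [0.38, 0.219, 1.878, 0.017, 1.05, -1.064] [0.541, 0.2785, 0.0282] [3.131, -0.011, 3.007] 9.2
```

```bash
python3 -m pendant '[[0,0,0,0],[0,0,0,0],[0,0,0,0],[0,0,0,0],[0,0,0,0]]' 25 20
python3 -m pendant '[[0,0,0.1,0],[0,0,0.25,0],[0,0,0.5,0],[0,0,0.7,0],[0,0,0.7,0]]'; bash s.sh
```

```text
time_s: 9.65
tool_pos: [0.5384, 0.2783, 0.0256]
ee_rot: [3.133, -0.014, 3.008]
ft_force: [0.0, 0.0, 3.0]
opening: 0.375
grip_force: 20.0
time_s: 10.15
tool_pos: [0.5411, 0.2794, 0.1364]
ee_rot: [3.129, -0.007, 3.008]
ft_force: [0.6, 0.5, -0.1]
opening: 0.381
grip_force: 20.0
Q [0.382, 0.094, 1.818, 0.015, 1.229, -1.061] [0.5411, 0.2794, 0.1364] [3.129, -0.007, 3.008] 10.2
```

```bash
python3 -m pendant '[[0.02,-0.23,0,0],[0.05,-0.46,0,0],[0.07,-0.7,0,0],[0.095,-0.93,0,0],[0.095,-0.93,0,0]]' >/dev/null
python3 -m pendant '[[0.02,-0.23,0,0],[0.05,-0.46,0,0],[0.07,-0.7,0,0],[0.095,-0.93,0,0],[0.095,-0.93,0,0]]' >/dev/null; bash s.sh
python3 -m pendant '[[0,0,-0.2,0],[0,0,-0.4,0],[0,0,-0.6,0],[0,0,-0.66,0],[0,0,-0.66,0]]'
python3 -m pendant '[[0,0,-0.015,0],[0,0,-0.03,0],[0,0,-0.045,0],[0,0,-0.045,0],[0,0,-0.045,0]]'
```

```text
Q [-0.105, 0.02, 1.909, 0.008, 1.229, -1.542] [0.5662, -0.0035, 0.1289] [3.135, -0.017, 3.005] 11.2
time_s: 11.65
tool_pos: [0.5646, 0.0001, 0.0286]
ee_rot: [3.134, -0.02, 3.009]
ft_force: [0.8, 0.8, -0.3]
opening: 0.376
grip_force: 20.0
time_s: 12.15
tool_pos: [0.5668, -0.001, 0.0245]
ee_rot: [3.134, -0.015, 3.008]
ft_force: [-0.7, -1.3, -0.8]
opening: 0.376
grip_force: 20.0
```

```bash
python3 -m pendant '[[0,0,-0.007,0],[0,0,-0.014,0],[0,0,-0.014,0]]'
python3 -m pendant '[[0,0,-0.007,0],[0,0,-0.014,0],[0,0,-0.014,0]]'
python3 - <<'E'
from m import *
im,m=shot('side','s2.png');im=im[190:290,200:340];cv2.imwrite('pics/s2c.png',cv2.resize(im[:,:,::-1],None,fx=4,fy=4))
E
```

```text
time_s: 12.45
tool_pos: [0.567, -0.001, 0.0237]
ee_rot: [3.134, -0.015, 3.008]
ft_force: [-2.4, 1.2, 7.6]
opening: 0.378
grip_force: 20.0
time_s: 12.75
tool_pos: [0.5671, -0.001, 0.0236]
ee_rot: [3.134, -0.016, 3.009]
ft_force: [-10.0, 1.0, 18.0]
opening: 0.383
grip_force: 20.0
```

View pics/s2c.png

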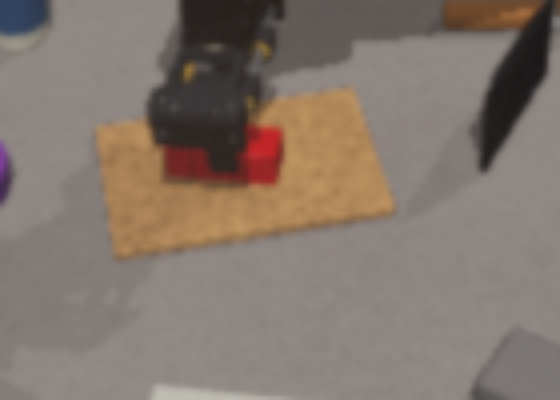

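The bar rests on the board, red at about (165–285, 130–185) in the crop, and the force reads contact. Releasing now and moving over to the scraper.

```bash
python3 -m pendant '[[0,0,0.007,0],[0,0,0.007,0],[0,0,0.007,0],[0,0,0.007,0],[0,0,0.007,0]]' 70 20
python3 -m pendant '[[0,0,0.2,0],[0,0,0.5,0],[0,0,0.8,0],[0,0,1,0],[0,0,1,0]]' >/dev/null
python3 -m pendant '[[-0.04,-0.2,0.2,0],[-0.08,-0.45,0.4,0],[-0.12,-0.7,0.5,0],[-0.16,-1,0.6,0],[-0.16,-1,0.6,0]]' >/dev/null
python3 -m pendant '[[-0.04,-0.25,0,0],[-0.08,-0.5,0,0],[-0.12,-0.75,0,0],[-0.16,-1,0,0],[-0.16,-1,0,0]]' >/dev/null; bash s.sh
python3 - <<'E'
from m import *
im,m=shot('wrist','w2.png')
meas('wrist',yel,(150,60,420,300),.098,'scr',im,m)
meas('wrist',cork,(150,60,420,300),.045,'holder',im,m)
E
```

```text
time_s: 13.3
tool_pos: [0.5663, -0.0009, 0.0205]
ee_rot: [3.134, -0.016, 3.008]
ft_force: [0.6, 0.1, 0.5]
opening: 0.712
grip_force: 0.0
Q [-0.62, 0.003, 1.703, -0.001, 1.455, -2.053] [0.5173, -0.3035, 0.2586] [3.133, -0.018, 3.004] 14.8
scr wrist [ 519.6 -325.5] [ 11.7 140.6] long deg 171.3 330
holder wrist [ 520.5 -326. ] [ 60.7 169.8] long deg 171.9 760
```

View pics/w2.png

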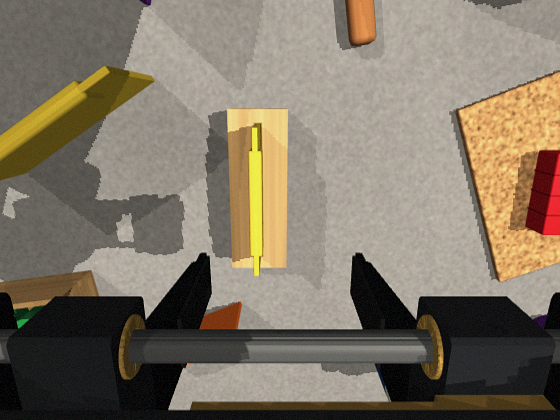

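The yellow scraper stands upright in its slot (249–263, 125–275), centred at (519.6, −325.5) mm, and the larger yellow one is well off to the left. Descending.

```bash
python3 -m pendant '[[0.013,-0.147,-0.2,0],[0.013,-0.147,-0.5,0],[0.013,-0.147,-0.8,0],[0.013,-0.147,-0.8,0],[0.013,-0.147,-0.8,0]]' 55 40; bash s.sh
python3 -m pendant '[[0,0,-0.2,0],[0,0,-0.4,0],[0,0,-0.51,0],[0,0,-0.51,0],[0,0,-0.51,0]]'; bash s.sh
```

```text
time_s: 15.35
tool_pos: [0.5203, -0.3214, 0.1401]
ee_rot: [3.132, -0.018, 3.01]
ft_force: [-0.1, -0.7, 1.7]
opening: 0.579
grip_force: 0.0
Q [-0.641, 0.11, 1.794, -0.0, 1.258, -2.08] [0.5203, -0.3214, 0.1401] [3.132, -0.018, 3.01] 15.3
time_s: 15.85
tool_pos: [0.5217, -0.3236, 0.0665]
ee_rot: [3.135, -0.013, 3.009]
ft_force: [-0.2, -1.2, -0.0]
opening: 0.575
grip_force: 0.0
Q [-0.642, 0.188, 1.841, -0.001, 1.128, -2.08] [0.5217, -0.3236, 0.0665] [3.135, -0.013, 3.009] 15.8
```

```bash
python3 -m pendant '[[0,-0.01,-0.02,0],[0,-0.01,-0.02,0],[0,-0.01,-0.02,0],[0,-0.01,-0.02,0],[0,-0.01,-0.02,0]]' 3 40
python3 -m pendant '[[0,0,0,0],[0,0,0,0],[0,0,0.05,0],[0,0,0.15,0],[0,0,0.3,0]]'
python3 -m pendant '[[0,0,0.2,0],[0,0,0.5,0],[0,0,0.8,0],[0,0,1,0],[0,0,1,0]]'; bash s.sh
```

```text
time_s: 16.35
tool_pos: [0.5205, -0.3246, 0.0617]
ee_rot: [3.134, -0.015, 3.008]
ft_force: [-0.4, 0.9, -0.5]
opening: 0.213
grip_force: 0.0
time_s: 16.85
tool_pos: [0.5196, -0.3241, 0.106]
ee_rot: [3.132, -0.018, 3.008]
ft_force: [-0.1, -0.0, -0.8]
opening: 0.127
grip_force: 40.0
time_s: 17.35
tool_pos: [0.5228, -0.3255, 0.2644]
ee_rot: [3.138, -0.005, 3.009]
ft_force: [-0.7, -0.9, 0.1]
opening: 0.123
grip_force: 40.0
Q [-0.644, 0.027, 1.669, 0.001, 1.451, -2.082] [0.5228, -0.3255, 0.2644] [3.138, -0.005, 3.009] 17.4
```

```bash
python3 -m pendant '[[0.15,0.14,0.15,-0.016],[0.3,0.29,0.3,-0.032],[0.45,0.44,0.4,-0.048],[0.6,0.58,0.5,-0.064],[0.73,0.72,0.53,-0.08]]' >/dev/null
python3 -m pendant '[[0.15,0.14,0.1,-0.016],[0.3,0.29,0.2,-0.032],[0.45,0.44,0.3,-0.048],[0.6,0.58,0.4,-0.064],[0.73,0.72,0.53,-0.08]]' >/dev/null
python3 -m pendant '[[0.15,0.14,0.1,-0.016],[0.3,0.29,0.2,-0.032],[0.45,0.44,0.3,-0.048],[0.6,0.58,0.4,-0.064],[0.73,0.72,0.53,-0.08]]' >/dev/null; bash s.sh
python3 -m pendant '[[0.3,0,0,0],[0.6,0,0,0],[0.9,0,0,0],[1,0,0,0],[1,0,0,0]]' >/dev/null; bash s.sh
python3 -m pendant '[[0.33,0,0.2,0],[0.33,0,0.2,0],[0.33,0,0.2,0]]'; bash s.sh
```

```text
Q [-0.067, 0.621, 0.56, 0.017, 1.957, 0.013] [0.8494, 0.0011, 0.4926] [3.139, -0.016, 1.497] 18.9
Q [-0.063, 1.0, 0.03, 0.021, 2.078, 0.018] [0.9397, -0.0, 0.455] [3.108, -0.018, 1.501] 19.4
time_s: 19.65
tool_pos: [0.9444, 0.0001, 0.4724]
ee_rot: [3.06, -0.02, 1.501]
ft_force: [-0.3, 0.4, -0.7]
opening: 0.12
grip_force: 40.0
Q [-0.063, 0.985, 0.025, 0.022, 2.05, 0.019] [0.9444, 0.0001, 0.4724] [3.06, -0.02, 1.501] 19.6
```

```bash
python3 -m pendant '[[0.6,0,0.6,0],[1,0,1,0],[1,0,1,0],[1,0,1,0],[1,0,1,0]]' >/dev/null; bash s.sh
python3 -m pendant '[[0.6,0,0.6,0],[1,0,1,0],[1,0,1,0],[1,0,1,0],[1,0,1,0]]' >/dev/null; bash s.sh
```

```text
Q [-0.064, 0.952, 0.025, 0.025, 2.053, 0.02] [0.9346, 0.0006, 0.5035] [3.03, -0.023, 1.501] 20.1
Q [-0.065, 0.919, 0.025, 0.028, 2.052, 0.022] [0.9256, 0.0011, 0.5336] [2.996, -0.026, 1.501] 20.6
```

```bash
python3 -m pendant '[[0.33,0,0.06,0]]' >/dev/null; bash s.sh
python3 -m pendant '[[0.33,0,0.06,0]]' >/dev/null; bash s.sh
python3 -m pendant '[[0.33,0,0.06,0],[0.66,0,0.12,0],[1,0,0.2,0],[1,0,0.2,0],[1,0,0.2,0]]' >/dev/null; bash s.sh
python3 -m pendant '[[1,0,-0.2,0],[1,0,-0.2,0],[1,0,-0.2,0],[1,0,-0.2,0],[1,0,-0.2,0]]' >/dev/null; bash s.sh
```

```text
Q [-0.064, 0.932, 0.025, 0.029, 2.008, 0.022] [0.9419, 0.0013, 0.5239] [2.966, -0.028, 1.502] 20.8
Q [-0.063, 0.95, 0.026, 0.03, 1.964, 0.023] [0.9598, 0.0013, 0.5091] [2.94, -0.03, 1.502] 20.9
Q [-0.061, 0.989, 0.026, 0.031, 1.89, 0.024] [0.9915, 0.0016, 0.4751] [2.906, -0.032, 1.502] 21.4
Q [-0.058, 1.069, 0.026, 0.032, 1.773, 0.025] [1.0418, 0.0018, 0.4028] [2.869, -0.035, 1.503] 21.9
```

```bash
python3 -m pendant '[[0.33,0,0.2,0]]' >/dev/null; python3 -m pendant '[[0.33,0,0.2,0]]' >/dev/null; bash s.sh
python3 -m pendant '[[0.33,0,0.2,0]]' >/dev/null; python3 -m pendant '[[0.33,0,0.2,0]]' >/dev/null; bash s.sh
python3 -m pendant '[[0.33,0,0.2,0]]' >/dev/null; python3 -m pendant '[[0.33,0,0.2,0]]' >/dev/null; bash s.sh
python3 -m pendant '[[0.33,0,0.33,0]]' >/dev/null; python3 -m pendant '[[0.33,0,0.33,0]]' >/dev/null; bash s.sh
python3 -m pendant '[[0.33,0,0.33,0]]' >/dev/null; python3 -m pendant '[[0.33,0,0.33,0]]' >/dev/null; bash s.sh
```

```text
Q [-0.059, 1.056, 0.025, 0.035, 1.72, 0.026] [1.0542, 0.0021, 0.4216] [2.802, -0.04, 1.505] 22.1
Q [-0.059, 1.046, 0.025, 0.039, 1.666, 0.026] [1.0668, 0.0023, 0.4376] [2.738, -0.044, 1.507] 22.2
Q [-0.059, 1.04, 0.025, 0.042, 1.611, 0.027] [1.0801, 0.0024, 0.451] [2.677, -0.048, 1.508] 22.4
Q [-0.059, 1.014, 0.026, 0.045, 1.579, 0.027] [1.082, 0.0025, 0.4833] [2.62, -0.052, 1.51] 22.6
Q [-0.06, 0.988, 0.025, 0.048, 1.542, 0.028] [1.0838, 0.0027, 0.5176] [2.556, -0.056, 1.513] 22.9
```

```bash
python3 -m pendant '[[0.33,0,0.3,0]]' >/dev/null; python3 -m pendant '[[0.33,0,0.3,0]]' >/dev/null; bash s.sh
python3 -m pendant '[[0.33,0,0.3,0]]' >/dev/null; python3 -m pendant '[[0.33,0,0.3,0]]' >/dev/null; bash s.sh
python3 - <<'E'
from m import *
im,m=shot('wrist','w3.png')
E
```

```text
Q [-0.06, 0.971, 0.026, 0.051, 1.498, 0.028] [1.0893, 0.0028, 0.5429] [2.496, -0.06, 1.516] 23.1
Q [-0.061, 0.957, 0.026, 0.055, 1.452, 0.029] [1.0951, 0.0029, 0.5665] [2.436, -0.064, 1.519] 23.2
```

View pics/w3.png

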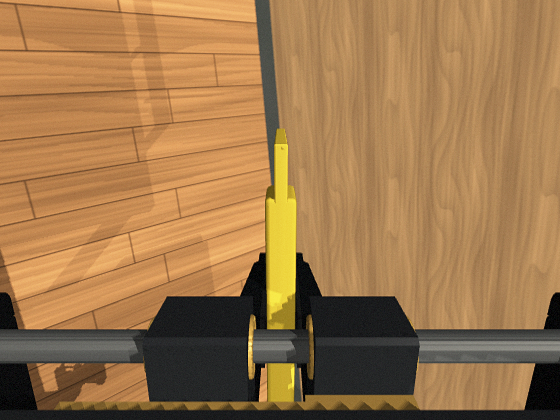

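The scraper is held square in the fingers (265–297, 130–400), with the tool tilted 40 degrees. Returning over the bar, keeping high.

```bash
python3 -m pendant '[[-0.2,0,0,0],[-0.45,0,0,0],[-0.7,0,0,0],[-0.93,0,0,0],[-0.93,0,0,0]]' >/dev/null; bash s.sh
python3 -m pendant '[[-0.23,0,-0.1,0],[-0.45,0,-0.2,0],[-0.7,0,-0.3,0],[-0.93,0,-0.4,0],[-0.93,0,-0.4,0]]' >/dev/null
python3 -m pendant '[[-0.23,0,-0.1,0],[-0.45,0,-0.2,0],[-0.7,0,-0.3,0],[-0.93,0,-0.4,0],[-0.93,0,-0.4,0]]' >/dev/null; bash s.sh
python3 -m pendant '[[-0.23,0,-0.1,0],[-0.45,0,-0.2,0],[-0.7,0,-0.3,0],[-0.93,0,-0.4,0],[-0.93,0,-0.4,0]]' >/dev/null; bash s.sh
python3 - <<'E'
from m import *
from scipy.spatial.transform import Rotation as Ro
s=manip.get_state();R=Ro.from_euler('xyz',s['ee_rot']).as_matrix()
e=s['tool_pos']+R[:,2]*.049;print('edge',e,'x tool',R[:,0],'y',R[:,1],'lean',np.degrees(np.arccos(-R[2,2])))
for n in('top','side'):
    im,m=shot(n,n+'4.png')
    meas(n,red,(235,150,310,250) if n=='top' else (200,190,330,270),.042,'bar',im,m)
E
```

```text
Q [-0.072, 0.364, 0.908, 0.067, 1.175, 0.0] [0.949, 0.0036, 0.5617] [2.447, -0.064, 1.518] 23.8
Q [-0.113, -0.296, 1.78, 0.107, 0.961, -0.067] [0.6744, 0.003, 0.4434] [2.441, -0.064, 1.518] 24.8
Q [-0.159, -0.645, 2.109, 0.141, 0.984, -0.119] [0.5357, 0.0028, 0.3857] [2.438, -0.064, 1.518] 25.3
edge [0.56751694 0.00354408 0.34839343] x tool [0.05250457 0.99659031 0.06364771] y [ 0.75912769 -0.08124169  0.6458521 ] lean 40.464795744549654
bar top none [18 28 45]
bar side [570.7  14.7] [62.7 93.3] long deg 171.9 77
```

View pics/side4.png

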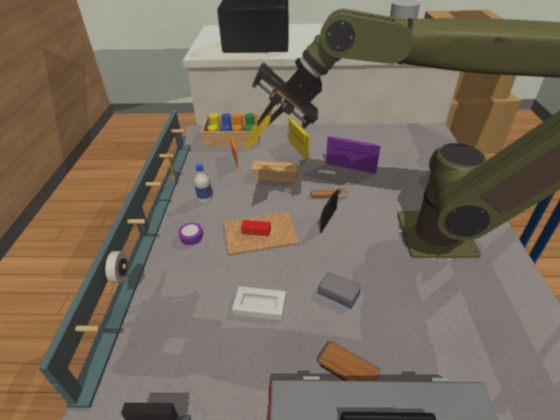

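The bar lies clear on the board at (257,228), and the scraper hangs tilted above it. A black look-alike at (331,210) stands near where the gripper body will end up, so I'm checking clearance before descending.

Run:
```python
from m import *
mt,ms=optics.camera_model('top'),optics.camera_model('side')
im=np.load('pics/top0.png.npy').astype(int);k=(im.max(2)<50);M=np.zeros(k.shape,np.uint8);M[245:280,262:310]=k[245:280,262:310]
c=max(cv2.findContours(M,0,1)[0],key=cv2.contourArea)[:,0]
i=np.load('pics/side4.png.npy').astype(int);k=(i.max(2)<45);S=np.zeros(k.shape,np.uint8);S[185:240,312:345]=k[185:240,312:345]
d=max(cv2.findContours(S,0,1)[0],key=cv2.contourArea)[:,0]
for p in (c[c[:,0].argmin()],c[c[:,0].argmax()],c[c[:,1].argmin()],c[c[:,1].argmax()]):
    print('top',p,[np.round(onz(mt,*p,z)[:2],3) for z in(0,.1)])
for p in (d[d[:,1].argmin()],d[d[:,1].argmax()],d[d[:,0].argmin()],d[d[:,0].argmax()]):
    print('side',p,[np.round(onz(ms,*p,z)[:2],3) for z in(0,.05,.1,.15)])
```

```text
top [269 254] [array([ 0.366, -0.004]), array([ 0.355, -0.005])]
top [304 273] [array([ 0.307, -0.13 ]), array([ 0.299, -0.123])]
top [269 254] [array([ 0.366, -0.004]), array([ 0.355, -0.005])]
top [302 273] [array([ 0.306, -0.123]), array([ 0.298, -0.117])]
side [337 191] [array([ 0.293, -0.228]), array([ 0.302, -0.161]), array([ 0.312, -0.095]), array([ 0.321, -0.029])]
side [321 230] [array([ 0.363, -0.019]), array([0.368, 0.035]), array([0.373, 0.089]), array([0.379, 0.143])]
side [321 218] [array([ 0.36 , -0.078]), array([ 0.365, -0.02 ]), array([0.371, 0.037]), array([0.376, 0.095])]
side [337 191] [array([ 0.293, -0.228]), array([ 0.302, -0.161]), array([ 0.312, -0.095]), array([ 0.321, -0.029])]
```

```bash
python3 -m pendant '[[0,-0.01,-0.2,0],[0,-0.02,-0.45,0],[0,-0.03,-0.7,0],[0,-0.03,-0.9,0],[0,-0.03,-0.9,0]]' >/dev/null; bash s.sh
python3 -m pendant '[[0,0,-0.2,0],[0,0,-0.4,0],[0,0,-0.6,0],[0,0,-0.7,0],[0,0,-0.7,0]]'; bash s.sh
python3 - <<'E'
from m import *
from scipy.spatial.transform import Rotation as Ro
s=manip.get_state();R=Ro.from_euler('xyz',s['ee_rot']).as_matrix()
print('edge',s['tool_pos']+R[:,2]*.049,'lean',np.degrees(np.arccos(-R[2,2])))
im,m=shot('side','s5.png');cv2.imwrite('pics/s5c.png',cv2.resize(im[110:290,180:420,::-1],None,fx=3,fy=3))
E
```

```text
Q [-0.172, -0.604, 2.311, 0.184, 0.754, -0.185] [0.5365, -0.0015, 0.2462] [2.446, -0.065, 1.518] 25.9
time_s: 26.4
tool_pos: [0.538, -0.0017, 0.1459]
ee_rot: [2.439, -0.064, 1.518]
ft_force: [0.2, 0.2, -0.6]
opening: 0.13
grip_force: 40.0
Q [-0.172, -0.497, 2.422, 0.249, 0.535, -0.265] [0.538, -0.0017, 0.1459] [2.439, -0.064, 1.518] 26.4
edge [ 0.56973717 -0.00093584  0.10858632] lean 40.37095794335351
```

View pics/s5c.png

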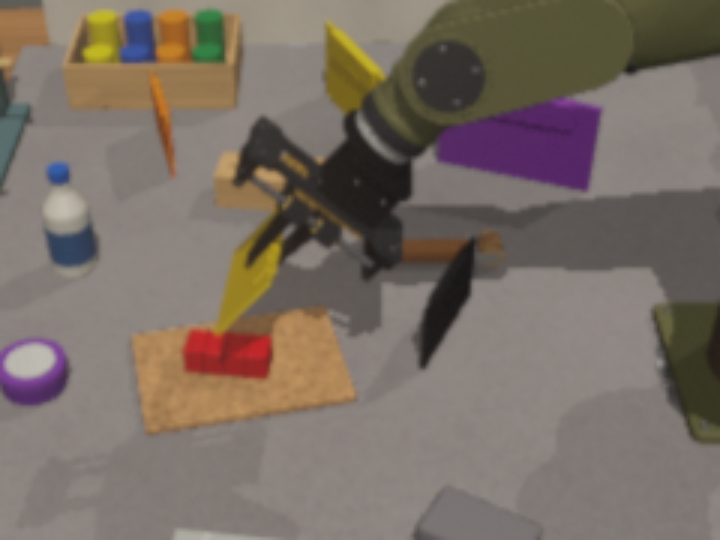

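The picture shows the edge hanging clear above the bar's middle, with its near corner at crop (220,332) and nothing touching. Last small descent, then check and settle.

```bash
python3 -c "
from h import *
m=optics.camera_model('side');print(proj(m,np.array([.573,.069,.113])),'seen 253,221')"
python3 -m pendant '[[0,0,-0.04,0],[0,0,-0.08,0],[0,0,-0.08,0],[0,0,-0.08,0],[0,0,-0.08,0]]'
python3 -m pendant '[[0,0,0,0],[0,0,0,0],[0,0,0,0],[0,0,0,0],[0,0,0,0]]'
python3 -c "
from workcell import manip;import numpy as np;s=manip.get_state();print(np.abs(s['qd']).max(),s['q'])"
```

```text
(np.float64(251.78993763684966), np.float64(221.92437159479172)) seen 253,221
time_s: 26.95
tool_pos: [0.5371, -0.0016, 0.1343]
ee_rot: [2.437, -0.064, 1.519]
ft_force: [0.2, -0.4, 0.1]
opening: 0.123
grip_force: 40.0
time_s: 27.45
tool_pos: [0.5369, -0.0016, 0.1338]
ee_rot: [2.438, -0.064, 1.518]
ft_force: [0.3, 0.5, 0.2]
opening: 0.122
grip_force: 40.0
0.0014524553016333436 [-0.171919   -0.48237969  2.4351575   0.26159295  0.50669728 -0.28033269]
```

```bash
python3 -c "
from workcell import manip;print(manip.close_job())"
```

```text
the job is handed in; nothing more can be done
None
```

The job is handed in, with no verdict returned: the bar lies flat and released near the middle of the board, and the gripper holds the scraper still, square across the bar, leaning about 40°, with the middle of its edge about 5 cm above the bar's.

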